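Dry-fit two turned finials

ROBOT

A 6-joint arm with a two-finger parallel gripper is mounted at the origin on the work surface. World frame = base frame: x ahead of the robot, y to its left, z up, the work surface at z = 0. Lengths are in m, angles in rad, forces in N, time in s.
With the tool pointing down it reaches from about 0.15 to 0.775 m from the base axis. Payload 6.1 kg.
Tool frame: the origin (TCP) lies at the very end of the fingers, on their centre line; the grasp point (between the pads) lies 19 mm behind it; z points along the fingers, y is the line along which they close (so a half turn about z gives the same grasp; the last joint's range is limited). The gripper opens to 85 mm and grips with 20 to 120 N. Pads are 22 mm wide; open, the fingers measure 114 mm over their backs; the gripper's body (76 mm by 85 mm) begins 54 mm behind the grasp point. The pads swing forward as they close: fully open they stand 13 mm farther back than shut.
Start: joints at [1.205, 0.126, -0.04, 1.405, 0, 1.571], TCP at [0.188, 0.49, 0.231] pointing down, gripper open.
Joint ranges: [-2.72, 2.72], [-0.95, 1.95], [-1.27, 1.35], [-1.78, 2.02], [-1.46, 1.47], [-3.14, 3.14]. Speed limits (rad/s): [2.39, 2.39, 3.01, 3.14, 3.14, 3.14].

INTERFACE

Orientations are given as a unit quaternion [x, y, z, w].
In Python, from rig import r gives the robot as it stands.
- The arm moves only by the tool arm_command, never from a script. Its argument "steps" is one flat list of numbers, 7 for each row, row after row: the shift along the tool's x, y, z normalised to -1 to 1, where 1 is 2 cm, then the turn, a rotation vector about the tool's x, y, z normalised to -1 to 1, where 1 is 6 degrees, then the opening, from -1 (shut) to 1 (fully open). In form: [tx, ty, tz, rx, ry, rz, fingers, tx, ty, tz, rx, ry, rz, fingers, ...]. A call has exactly 10 rows; each row shifts and turns the commanded pose from where the row before left it, along the tool's axes as they then stand; what a row does not reach is not made up. A row lasts 1/12 s, in which the tool goes at most 41.7 mm and 7.16 degrees, less where a joint would pass 70% of its speed; a pose out of reach is approached as far as the arm can. A call with a number of a shift or a turn outside -1 to 1 is refused whole. A call with a gripper value outside its range is refused whole. The fingers move at their own pace and stop on an object; the grip force is fixed at half the most. Time passes only in rows, so rows that do not move let the fingers close, or fill a call up. It gives the time, the measured TCP pose, the force, the opening and the grip force at its end, in the units of the state.
- r.state(): the state, without advancing time (a new reading comes with each control period).
- r.read_camera(name): name is "scene" or "top"; returns a dict with "image" (480x640x3 uint8, red, green, blue), "vfov" (degrees; the focal length in pixels is half the picture's height over the tangent of half this angle, whatever the lens; pixels are square), "cx", "cy" (the principal point, pixels), "position" and "attitude" of the camera in the world. Camera axes: x right, y up, looking along -z (the intrinsics and any distortion apply to the point x, -y, -z); pixel columns grow to the right and rows downward; lengths in m; the calibration is good to about 2 mm. A picture is of the moment at which its call begins. There is no depth.
- r.close_job(): hands the job in; it is judged then, once.
Trained networks look in a picture, given as the dict that the camera call returned (one of the last four; its "shot" number tells which), for a name from the list of things; names that differ only in an ending like _2 or _b are one class to them, and where a whole thing is asked for, a point or a joint stands for the part that bears it (a point fixed in the world has none). Each returns a list of dicts, best first, with "confidence" (0 to 1); they miss things now and then, are a little off and sometimes report something else, mostly with a low value. They report only what shows in the picture. A call takes as long as a camera call. They do not tell look-alikes from the thing itself.
- r.spot_in(thing, picture): "position" ([x, y, z] in m, in world coordinates, good to about 4 mm: the middle of the surface that is visible of it).
The state is a dict: "clock": time; "q": joint angles; "qvel": joint speeds; "joint_torque": joint torques, N m; "tool_pos": TCP position; "ee_rot": TCP orientation; "force": force on the tool from outside, world axes, zero at the start; "moment": the same for the moment, N m; "gripper_width": finger opening in m; "finger_force": force on a finger pad.
Only numpy, scipy, OpenCV 4.12 (cv2) and the standard library are available. Lean on these libraries where they do the work, as an engineer would, in place of code of your own. Each camera call takes 0.05 s, during which the arm holds its last target. There are 200 camera calls.

TASK

Dry-fit the two wooden finials on their plinths, each piece standing upright and fully down on the tenon below it: on the round plinth put the drum, then the baluster, then the ball cap on top; on the square plinth put the square block and then the pyramid cap, with the flat sides of both about in line with the plinth's. Leave the chisel and the hand plane alone.

Things in the scene. Friction and masses are not known exactly. Their poses are not given: they have to be found in the camera images.
- plinth_round_top (a point): Round plinth of pale wood, fixed to the bench: a disc 90 mm wide (82 mm at its top edge), 30 mm high. On its top shoulder stands a tapered round tenon, 14 mm high, 18 mm wide at its root and 10 mm at its tip. The point is on its axis, in the plane of the top shoulder (30 mm above the bench, at the tenon's root); z up.
- plinth_square_top (a point): Square plinth of pale wood, fixed to the bench: a 90 x 90 mm slab with a 78 x 78 mm step on it, 30 mm high in all. On its top shoulder stands a tapered round tenon, 14 mm high, 18 mm wide at its root and 10 mm at its tip. The point is at its centre, in the plane of the top shoulder (30 mm above the bench, at the tenon's root); z up. Its x and y axes are square to its side faces.
- drum_mid (a point): Drum: squat round piece of pale wood, 60 mm wide, 40 mm high from foot to top shoulder, straight sides, about 80 g. On its top shoulder stands a tapered round tenon, 14 mm high, 18 mm wide at its root and 10 mm at its tip. Underneath it has a round socket 26 mm wide and 16 mm deep. It stands upright on the bench at the start. The point is on its axis, 20 mm above its foot; z up.
- baluster_mid (a point): Baluster: tall slim round piece of pale wood, foot 50 mm wide up to 16 mm high, tapering in to a straight neck 36 mm wide from 26 mm to its top shoulder at 76 mm, about 75 g. On its top shoulder stands a tapered round tenon, 14 mm high, 18 mm wide at its root and 10 mm at its tip. Underneath it has a round socket 26 mm wide and 16 mm deep. It stands upright on the bench at the start. The point is on its axis, 38 mm above its foot; z up.
- ball_cap_mid (a point): Ball cap: pale wood, round straight-sided base 46 mm wide and 30 mm high, with a ball 40 mm in diameter on it, 68 mm high in all, about 55 g; no tenon on top. Underneath it has a round socket 26 mm wide and 16 mm deep. It stands upright on the bench at the start. The point is on its axis, 34 mm above its foot; z up.
- block_mid (a point): Square block of pale wood, 50 x 50 mm, 34 mm high from foot to top shoulder, about 55 g. On its top shoulder stands a tapered round tenon, 14 mm high, 18 mm wide at its root and 10 mm at its tip. Underneath it has a round socket 26 mm wide and 16 mm deep. It stands upright on the bench at the start. The point is at its centre, 17 mm above its foot; z up. Its x and y axes are square to its side faces.
- pyramid_cap_mid (a point): Pyramid cap: pale wood, 50 x 50 mm square base with upright sides 28 mm high, and a four-sided pyramid on it to a point, 60 mm high in all, about 55 g; no tenon on top. Underneath it has a round socket 26 mm wide and 16 mm deep. It stands upright on the bench at the start. The point is at its centre, 30 mm above its foot; z up. Its x and y axes are square to its side faces.
- chisel: Bystander: chisel with a yellow handle, 265 mm long and 32 mm high, lying loose on the bench; origin under its middle, its x axis along the blade.
- plane: Bystander: small dark iron hand plane, 170 x 48 mm, 60 mm high, loose; origin under its middle, x axis along its length.
Mind the look-alikes: they are no part of the job. Leave any blue or pink look-alike of the part that bears pyramid_cap_mid alone.

How it is judged:
At the end, for the whole second after the job is handed in: Round plinth: drum, baluster, ball cap; square plinth: block, pyramid cap. Each centred within 9 mm over the one below, height within 4 mm of seated, tilt under 0.1 rad, at rest; sides of block and pyramid cap within 0.3 rad of the plinth's (any quarter turn) (horizontal distance between drum_mid and plinth_round_top below 0.009 m and height (world z) of drum_mid between 0.046 and 0.054 m and angle between each of drum_mid, baluster_mid, ball_cap_mid, block_mid, pyramid_cap_mid's own z axis and vertical below 0.1 rad and linear speed of each of drum, baluster, ball_cap, block, pyramid_cap below 0.02 m/s and horizontal distance between baluster_mid and drum_mid below 0.009 m and height (world z) of baluster_mid between 0.104 and 0.112 m and horizontal distance between ball_cap_mid and baluster_mid below 0.009 m and height (world z) of ball_cap_mid between 0.176 and 0.184 m and horizontal distance between block_mid and plinth_square_top below 0.009 m and height (world z) of block_mid between 0.043 and 0.051 m and horizontal distance between pyramid_cap_mid and block_mid below 0.009 m and height (world z) of pyramid_cap_mid between 0.09 and 0.098 m and (angle between the x axis of block_mid and the x axis of plinth_square_top, either way round below 0.3 rad or angle between the x axis of block_mid and the y axis of plinth_square_top, either way round below 0.3 rad) and (angle between the x axis of pyramid_cap_mid and the x axis of plinth_square_top, either way round below 0.3 rad or angle between the x axis of pyramid_cap_mid and the y axis of plinth_square_top, either way round below 0.3 rad)); the robot touches nothing.
It fails at once if the chisel is moved more than 30 mm (distance of chisel from where it was at the start of the episode above 0.03 m).
It fails at once if the plane is moved more than 30 mm (distance of plane from where it was at the start of the episode above 0.03 m).
It also fails if it takes over 109 s, if anything falls off the work surface, if the arm or the gripper's body presses on something with over 40 N, if the wrist force passes 120 N, or if a joint passes its speed limit or range.

## Working session

There is one attempt and no reset: what is moved stays moved. The work goes in short steps, Python scripts to look and compute and a tool call to move; the robot and the scene stay as the last step left them, time stands still between calls to the robot, and variables do not carry over. Pictures are saved under pics/ and viewed, at most 14 in all, crops included, and the job is handed in when it is done.

Besides the shell and the picture viewer there is one more tool, called after "Request:" as name(argument=value, ...) on one line, values as JSON. arm_command: Moves the arm, as the interface text tells. Scaled input: -1 to 1 covers 2 cm each way for a shift and 6 degrees each way for a turn. Its arguments: {"type":"object","properties":{"steps":{"type":"array"}},"required":["steps"]}

```bash
mkdir -p pics; ls
python3 - <<'E'
from rig import r
import cv2
print(r.state())
for n in ["scene","top"]:
    p=r.read_camera(n); cv2.imwrite(f"pics/{n}0.png",p["image"][:,:,::-1])
    print(n,{k:v for k,v in p.items() if k!="image"})
    for t in ["plinth_round_top","plinth_square_top","drum_mid","baluster_mid","ball_cap_mid","block_mid","pyramid_cap_mid","chisel","plane"]:
        try: print(t,[(d["position"],round(d["confidence"],2)) for d in r.spot_in(t,p)][:4])
        except Exception as e: print(t,e)
E
```

```text
pics
{'clock': 0.0, 'q': array([ 1.20502315e+00,  1.26402968e-01, -4.06328287e-02,  1.40539219e+00,
        1.74940063e-05,  1.57081143e+00]), 'qvel': array([-0.00040752,  0.0003124 ,  0.00107208, -0.00105637,  0.00052131,
       -0.00187325]), 'joint_torque': array([ 2.98637769e-04, -4.35911179e+01,  3.52927279e+01,  1.74668262e-02,
       -4.20758579e-05,  2.27921426e-06]), 'tool_pos': array([0.18762473, 0.48988553, 0.23050506]), 'ee_rot': array([ 1.81876149e-01,  9.83321108e-01, -8.00636511e-04, -1.56969430e-04]), 'force': array([-0.0136006 , -0.82619807,  0.19329799]), 'moment': array([-0.02274177,  0.01289752, -0.03014364]), 'finger_force': 0.0, 'gripper_width': 0.08509719122590356}
scene {'vfov': 42.92769078524883, 'cx': 322.4400522791073, 'cy': 243.33663905871543, 'position': array([ 1.40624617, -0.44007165,  1.24288052]), 'attitude': array([0.28462702, 0.16664308, 0.49697626, 0.80264073]), 'shot': 1}
plinth_round_top [([0.6358, -0.2475, 0.0311], 0.58)]
plinth_square_top [([0.6438, 0.2277, 0.0307], 0.7)]
drum_mid [([0.4755, 0.0679, 0.0385], 0.88), ([0.638, -0.2453, 0.0294], 0.
[... 504 characters left out ...]
188097, 'cy': 234.74140822252122, 'position': array([ 0.48071105, -0.01901354,  1.47124098]), 'attitude': array([ 0.03582   , -0.02871845, -0.7007307 ,  0.71194709]), 'shot': 2}
plinth_round_top []
plinth_square_top [([0.6318, 0.2324, 0.028], 0.92)]
drum_mid [([0.4673, 0.0696, 0.0407], 0.84)]
baluster_mid [([0.4585, 0.2676, 0.0726], 0.52)]
ball_cap_mid [([0.4413, -0.272, 0.0553], 0.77)]
block_mid [([0.4612, -0.08, 0.034], 0.7)]
pyramid_cap_mid [([0.8166, -0.1243, 0.0373], 0.95), ([0.6254, 0.1075, 0.0398], 0.83), ([0.3658, 0.0553, 0.0363], 0.73), ([0.6, -0.0085, 0.0374], 0.62)]
chisel [([0.4762, -0.4579, 0.0179], 0.72)]
plane [([0.4709, 0.4534, 0.0331], 0.76), ([0.4641, -0.0799, 0.037], 0.4)]
```

View pics/top0.png

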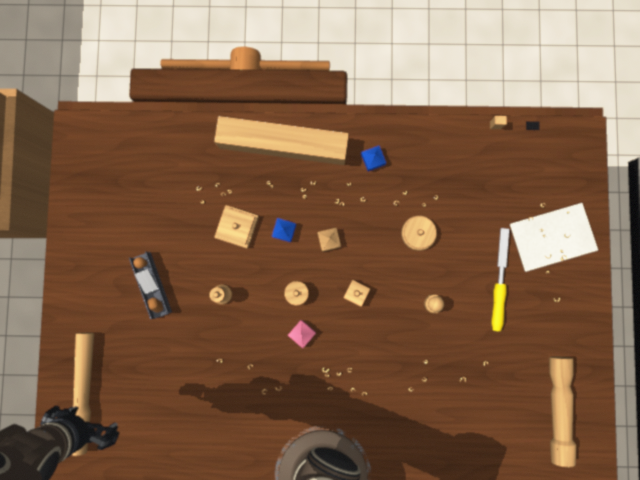

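View pics/scene0.png

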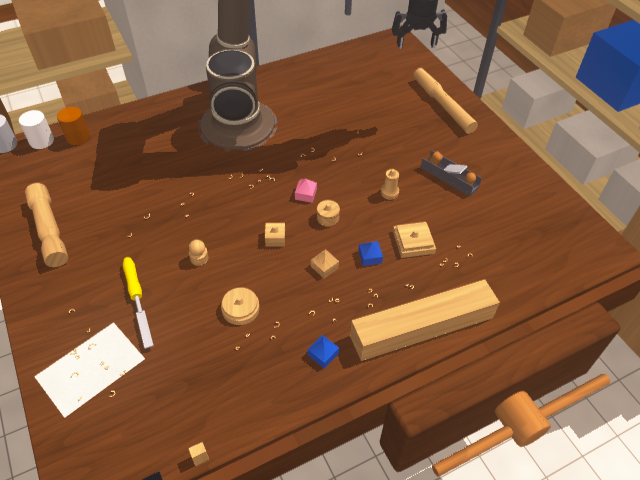

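The top view shows the round plinth at (420,233), square plinth (237,227), drum (297,293), baluster (221,294), block (357,292), ball cap (434,303) and pale pyramid (330,240). The pink piece at (302,334) and the blue ones at (284,230) and (374,158) are look-alikes. Next I'll fit the known shapes to the pale silhouettes in both cameras.

```bash
cat > fit.py <<'E'
import numpy as np, cv2
from scipy.spatial.transform import Rotation as R
from scipy.optimize import minimize
T=[(0,9),(14,5)]
# stacks of (z, half-width) in mm ; pieces, square?, base z
S={'round':([[(0,45),(24,45),(30,41)],[(30,9),(44,5)]],0),
'square':([[(0,45),(15,45)],[(15,39),(30,39)],[(30,9),(44,5)]],1),
'drum':([[(0,30),(40,30)],[(40,9),(54,5)]],0),
'baluster':([[(0,25),(16,25),(26,18),(76,18)],[(76,9),(90,5)]],0),
'ball':([[(0,23),(30,23)],[(48+20*np.sin(a),max(20*np.cos(a),.1)) for a in np.linspace(-1.1,1.57,10)]],0),
'block':([[(0,25),(34,25)],[(34,9),(48,5)]],1),
'pyramid':([[(0,25),(28,25),(60,.1)]],1)}
def proj(p,P):
    f=240/np.tan(np.radians(p['vfov'])/2)
    c=R.from_quat(p['attitude']).inv().apply(P-p['position'])
    return np.c_[p['cx']+f*c[:,0]/-c[:,2], p['cy']-f*c[:,1]/-c[:,2]]
def ray(p,uv,z):
    f=240/np.tan(np.radians(p['vfov'])/2)
    d=R.from_quat(p['attitude']).apply([(uv[0]-p['cx'])/f,-(uv[1]-p['cy'])/f,-1]); return p['position']+d*(z-p['position'][2])/d[2]
K=4
def render(p,name,x,y,yaw,z0,win):
    u0,v0,w,h=win; m=np.zeros((h*K,w*K),np.uint8)
    parts,sq=S[name]
    a=np.linspace(0,2*np.pi,48,endpoint=False)
    for part in parts:
        for (za,ra),(zb,rb) in zip(part[:-1],part[1:]):
            P=[]
            for z,h_ in((za,ra),(zb,rb)):
                s=sq and h_ not in(9,5)
                t=np.pi/4+np.arange(4)*np.pi/2+yaw if s else a
                rr=h_*(2**.5 if s else 1)
                P.append(np.c_[x+rr*np.cos(t)/1e3,y+rr*np.sin(t)/1e3,np.full(len(t),z0+z/1e3)])
            q=(proj(p,np.vstack(P))-[u0-.5,v0-.5])*K-.5
            cv2.fillConvexPoly(m,cv2.convexHull((q*16).round().astype(np.int32)),255,shift=4)
    return cv2.resize(m,(w,h),interpolation=cv2.INTER_AREA)/255.
def mask(p):
    hsv=cv2.cvtColor(p['image'],cv2.COLOR_RGB2HSV).astype(float)
    rgb=p['image'].astype(float); g=rgb[:,:,1]   # bench green ~<65, wood ~150
    return np.clip((g-75)/60,0,1)*(rgb[:,:,0]>rgb[:,:,2]+15)
def fit(pics,name,x,y,yaw=0,z0=0,r=.075):
    ms=[]
    for p in pics:
        q=proj(p,np.array([[x+a,y+b,z] for a in(-r,r) for b in(-r,r) for z in(0.01+z0,)]))
        lo=q.min(0).astype(int); hi=q.max(0).astype(int)+1
        lo=np.maximum(lo,0); hi=np.minimum(hi,[640,480])
        win=(*lo,*(hi-lo)); ms.append((p,win,mask(p)[lo[1]:hi[1],lo[0]:hi[0]]))
    # keep only the component nearest
    B=lambda a:cv2.GaussianBlur(a,(0,0),.8)
    def cost(v):
        return sum(((B(render(p,name,v[0]/1e3,v[1]/1e3,v[2]/50,z0,w))-B(m))**2).sum() for p,w,m in ms)
    best=None
    for y0 in ([yaw,yaw+.4,yaw+.8,yaw+1.2] if S[name][1] else [0]):
        s=np.array([x*1e3,y*1e3,y0*50])
        o=minimize(cost,s,method='Nelder-Mead',options=dict(initial_simplex=[s,s+[8,0,0],s+[0,8,0],s+[0,0,8 if S[name][1] else .01]],xatol=.1,fatol=.01,maxiter=150))
        if best is None or o.fun<best.fun: best=o
    v=best.x; yw=np.degrees(v[2]/50); yw=(yw+45)%90-45
    return round(v[0],1),round(v[1],1),round(yw,1),round(best.fun,1)
E
python3 - <<'E'
from rig import r
from fit import *
A=r.read_camera("scene");B=r.read_camera("top")
G={'round':(.632,-.247,.085),'square':(.635,.23,.07),'drum':(.467,.07,.06),'baluster':(.456,.265,.06),'ball':(.443,-.275,.06),'block':(.465,-.08,.06),'pyramid':(.605,-.01,.055)}
for n,(x,y,rr) in G.items():
    print(n,[fit(P,n,x,y,r=rr) for P in ([A],[B],[A,B])])
E
```

```text
round [(np.float64(621.7), np.float64(-242.5), np.float64(0.0), np.float64(41.7)), (np.float64(623.9), np.float64(-245.0), np.float64(0.0), np.float64(20.2)), (np.float64(622.8), np.float64(-243.8), np.float64(0.0), np.float64(76.0))]
square [(np.float64(629.7), np.float64(242.2), np.float64(-17.1), np.float64(44.3)), (np.float64(633.6), np.float64(237.9), np.float64(-16.8), np.float64(9.9)), (np.float64(632.3), np.float64(239.6), np.float64(-17.2), np.float64(86.6))]
drum [(np.float64(456.3), np.float64(76.4), np.float64(0.0), np.float64(53.1)), (np.float64(461.0), np.float64(73.0), np.float64(0.0), np.float64(3.2)), (np.float64(459.8), np.float64(73.8), np.float64(0.0), np.float64(74.0))]
baluster [(np.float64(447.3), np.float64(276.8), np.float64(-0.0), np.float64(43.5)), (np.float64(453.6), np.float64(273.0), np.float64(-0.0), np.float64(56.5)), (np.float64(453.0), np.float64(273.0), np.float64(-0.0), np.float64(108.6))]
ball [(np.float64(436.2), np.float64(-280.0), np.float64(0.0), np.float64(31.2)), (np.float64(439.5), np.float64(-283.1), np.float64(0.0), np.float64(6.4)), (np.float64(438.6), np.float64(-281.1), np.float64(0.0), np.float64(49.0))]
block [(np.float64(459.1), np.float64(-79.7), np.float64(-23.7), np.float64(29.1)), (np.float64(463.1), np.float64(-83.1), np.float64(-27.0), np.float64(4.6)), (np.float64(461.7), np.float64(-81.9), np.float64(-25.8), np.float64(47.4))]
pyramid [(np.float64(598.8), np.float64(-5.4), np.float64(15.1), np.float64(35.0)), (np.float64(602.9), np.float64(-8.3), np.float64(14.5), np.float64(3.2)), (np.float64(601.5), np.float64(-7.3), np.float64(14.9), np.float64(53.1))]
```

Request:
arm_command(steps=[0,0,0,0,0,-0.7,1,0,0,0,0,0,-0.7,1,0,0,0,0,0,-0.7,1,0,0,0,0,0,-0.7,1,0,0,0,0,0,-0.7,1,0,0,0,0,0,0,1,0,0,0,0,0,0,1,0,0,0,0,0,0,1,0,0,0,0,0,0,1,0,0,0,0,0,0,1])

```text
clock: 1.93
tool_pos: [0.1878, 0.4902, 0.2313]
ee_rot: [0.0, 1.0, -0.0, -0.0]
force: [0.3, 0.0, 0.9]
gripper_width: 0.0856
finger_force: 0.0
```

Request:
arm_command(steps=[-0.65,-1,0,0,0,0,1,-0.65,-1,0,0,0,0,1,-0.65,-1,0,0,0,0,1,-0.65,-1,0,0,0,0,1,-0.65,-1,0,0,0,0,1,-0.65,-1,0,0,0,0,1,-0.65,-1,0,0,0,0,1,-0.65,-1,0,0,0,0,1,-0.65,-1,0,0,0,0,1,-0.65,-1,0,0,0,0,1])

```text
clock: 2.77
tool_pos: [0.3184, 0.2893, 0.2315]
ee_rot: [-0.0, 1.0, 0.0, 0.0]
force: [0.3, 1.1, 0.4]
gripper_width: 0.0854
finger_force: 0.0
```

Request:
arm_command(steps=[-0.65,-1,0.4,0,0,0,1,-0.65,-1,0.4,0,0,0,1,-0.65,-1,0.4,0,0,0,1,-0.65,-1,0.4,0,0,0,1,-0.65,-1,0.4,0,0,0,1,-0.65,-1,0.4,0,0,0,1,-0.65,-1,0.4,0,0,0,1,-0.65,-1,0.4,0,0,0,1,-0.65,-0.85,0.4,0,0,0,1,-0.65,-1,0.4,0,0,0,1])

```text
clock: 3.6
tool_pos: [0.4486, 0.0925, 0.151]
ee_rot: [-0.0, 1.0, 0.0, 0.0]
force: [-0.1, -0.6, 0.4]
gripper_width: 0.0855
finger_force: 0.0
```

Request:
arm_command(steps=[-0.62,-0.97,0.8,0,0,0,1,0,0,1,0,0,0,1,0,0,1,0,0,0,1,0,0,1,0,0,0,1,0,0,1,0,0,0,1,0,0,1,0,0,0,1,0,0,1,0,0,0,1,0,0,0.45,0,0,0,1,0,0,0,0,0,0,-1,0,0,0,0,0,0,-1])

```text
clock: 4.43
tool_pos: [0.4604, 0.074, 0.0065]
ee_rot: [-0.0, 1.0, -0.0, -0.0]
force: [-0.0, -0.1, 0.3]
gripper_width: 0.0641
finger_force: 0.0
```

Request:
arm_command(steps=[0,0,0,0,0,0,-1,0,0,0,0,0,0,-1,0,0,0,0,0,0,-1,0,0,0,0,0,0,-1,0,0,0,0,0,0,-1,0,0,-0.3,0,0,0,-1,0,0,-0.5,0,0,0,-1,0,0,-1,0,0,0,-1,0,0,-1,0,0,0,-1,0,0,-1,0,0,0,-1])

```text
clock: 5.27
tool_pos: [0.4601, 0.074, 0.0836]
ee_rot: [-0.0, 1.0, -0.0, -0.0]
force: [0.2, -0.1, -0.9]
gripper_width: 0.0586
finger_force: 64.4
```

Request:
arm_command(steps=[-0.5,-1,0,0,0,0,-1,-0.5,-1,0,0,0,0,-1,-0.5,-1,0,0,0,0,-1,-0.5,-1,0,0,0,0,-1,-0.5,-1,0,0,0,0,-1,-0.5,-1,0,0,0,0,-1,-0.5,-1,0,0,0,0,-1,-0.5,-1,0,0,0,0,-1,-0.5,-1,0,0,0,0,-1,-0.5,-1,0,0,0,0,-1])

```text
clock: 6.1
tool_pos: [0.5609, -0.1269, 0.083]
ee_rot: [-0.0, 1.0, 0.0, -0.0]
force: [1.0, 0.7, -1.3]
gripper_width: 0.0589
finger_force: 64.5
```

Request:
arm_command(steps=[-0.525,-0.99,0,0,0,0,-1,-0.525,-0.99,0,0,0,0,-1,-0.525,-0.99,0,0,0,0,-1,-0.525,-0.99,0,0,0,0,-1,-0.525,-0.99,0,0,0,0,-1,-0.525,-0.99,0,0,0,0,-1,0,0,0,0,0,0,-1,0,0,0,0,0,0,-1,0,0,0,0,0,0,-1,0,0,0,0,0,0,-1])

```text
clock: 6.93
tool_pos: [0.6232, -0.2438, 0.0825]
ee_rot: [-0.001, 1.0, 0.0, -0.0]
force: [-0.1, 0.0, -1.7]
gripper_width: 0.0586
finger_force: 64.5
```

Request:
arm_command(steps=[0,-0.05,1,0,0,0,-1,0,0,0.7,0,0,0,-1,0,0,0.3,0,0,0,-1,0,0,0.2,0,0,0,-1,0,0,0.1,0,0,0,-1,0,0,0,0,0,0,-1,0,0,0,0,0,0,-1,0,0,0,0,0,0,-1,0,0,0,0,0,0,-1,0,0,0,0,0,0,-1])

```text
clock: 7.77
tool_pos: [0.624, -0.2453, 0.0374]
ee_rot: [-0.001, 1.0, 0.0, 0.001]
force: [-2.4, 3.2, 5.9]
gripper_width: 0.0588
finger_force: 64.6
```

Request:
arm_command(steps=[0,0,0,0,0,0,1,0,0,0,0,0,0,1,0,0,0,0,0,0,1,0,0,-1,0,0,0,1,0,0,-1,0,0,0,1,0,0,-1,0,0,0,1,0.35,1,-0.5,0,0,0,1,0.35,1,-0.5,0,0,0,1,0.35,1,-0.5,0,0,0,1,0.35,1,-0.5,0,0,0,1])

```text
clock: 8.6
tool_pos: [0.5953, -0.1652, 0.1365]
ee_rot: [-0.0, 1.0, -0.0, -0.0]
force: [1.2, 0.1, -0.2]
gripper_width: 0.0855
finger_force: 0.0
```

Request:
arm_command(steps=[0.325,1,0,0,0,0,1,0.325,1,0,0,0,0,1,0.325,1,0,0,0,0,1,0.325,1,0,0,0,0,1,0.325,1,0,0,0,0,1,0.325,1,0,0,0,0,1,0.325,1,0,0,0,0,1,0.325,1,0,0,0,0,1,0.325,1,0,0,0,0,1,0.325,1,0,0,0,0,1])

```text
clock: 9.43
tool_pos: [0.5302, 0.0351, 0.1362]
ee_rot: [-0.0, 1.0, -0.0, 0.0]
force: [-0.3, 1.0, -0.7]
gripper_width: 0.0855
finger_force: 0.0
```

Request:
arm_command(steps=[0.325,1,0,0,0,0,1,0.325,1,0,0,0,0,1,0.325,1,0,0,0,0,1,0.325,1,0,0,0,0,1,0.325,1,0,0,0,0,1,0.325,1,0,0,0,0,1,0.325,1,0,0,0,0,1,0.325,1,0,0,0,0,1,0.325,1,0,0,0,0,1,0.325,1,0,0,0,0,1])

```text
clock: 10.27
tool_pos: [0.4651, 0.2352, 0.1362]
ee_rot: [-0.0, 1.0, -0.0, 0.0]
force: [-0.2, -0.4, 0.2]
gripper_width: 0.0852
finger_force: 0.0
```

Run:
```python
from rig import r
from fit import *
import cv2
A=r.read_camera("scene");B=r.read_camera("top")
print(fit([B],'drum',.624,-.245,z0=.03,r=.06), fit([A],'drum',.624,-.245,z0=.03,r=.06))
c=[B['image'][190:270,380:460],A['image'][260:340,190:290]]
cv2.imwrite('pics/p1.png',np.hstack([cv2.resize(i,(400,320),interpolation=2) for i in c])[:,:,::-1])
```

```text
(np.float64(623.0), np.float64(-243.4), np.float64(0.0), np.float64(358.2)) (np.float64(645.8), np.float64(-239.9), np.float64(-0.0), np.float64(334.6))
```

View pics/p1.png

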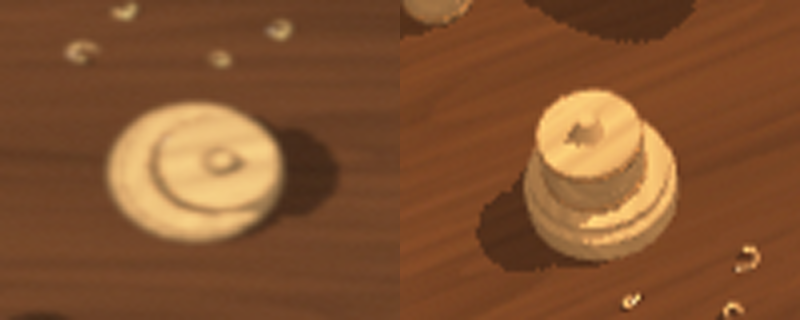

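The drum is on the plinth, with its tenon tip at about (424.4, 229.8) in the top picture. I'll check the centring by ray.

Run:
```python
from rig import r
from fit import *
B=r.read_camera("top");A=r.read_camera("scene")
print(proj(B,np.array([[.6239,-.245,.07],[.6239,-.245,.084]])),ray(B,(424.4,230),.080))
print(proj(A,np.array([[.6239,-.245,.07],[.6239,-.245,.084]])))
# drum-top disc outline vs picture
for p,n,(u,v) in((B,'b',(380,190)),(A,'a',(190,260))):
    t=np.linspace(0,6.28,60); im=cv2.resize(p['image'][v:v+80,u:u+100],(600,480),interpolation=2).copy()
    for z,rad in((.07,.03),(.03,.041)):
        q=proj(p,np.c_[.6239+rad*np.cos(t),-.245+rad*np.sin(t),np.full(60,z)])
        cv2.polylines(im,[((q-[u,v]+.5)*6).astype(np.int32)],True,(255,0,0) if z>.05 else (0,0,255))
    cv2.imwrite(f'pics/o_{n}.png',im[:,:,::-1])
a=cv2.imread('pics/o_a.png');b=cv2.imread('pics/o_b.png');cv2.imwrite('pics/o.png',cv2.resize(np.hstack([b,a]),(800,320)))
```

```text
[[421.83839579 230.29526049]
 [422.74302657 229.73995137]] [ 0.62372105 -0.24980086  0.08      ]
[[237.13652611 292.48198813]
 [236.56067059 289.0522419 ]]
```

View pics/o.png

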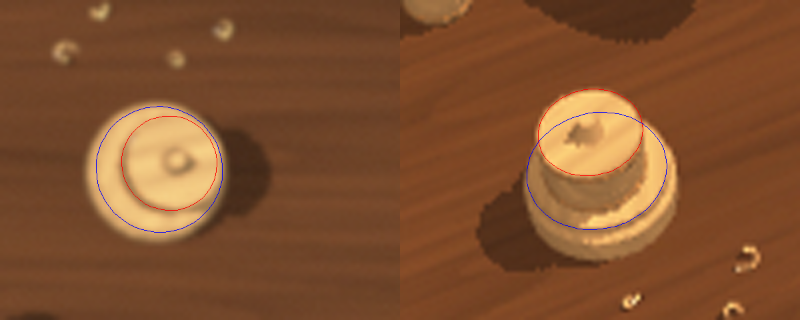

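Request:
arm_command(steps=[0.29,0.945,0,0,0,0,1,0.29,0.945,0,0,0,0,1,0,0,1,0,0,0,1,0,0,1,0,0,0,1,0,0,1,0,0,0,1,0,0,1,0,0,0,1,0,0,0.75,0,0,0,1,0,0,0,0,0,0,-1,0,0,0,0,0,0,-1,0,0,0,0,0,0,-1])

```text
clock: 11.3
tool_pos: [0.4545, 0.2718, 0.0423]
ee_rot: [0.0, 1.0, 0.0, 0.001]
force: [0.5, 0.0, -0.4]
gripper_width: 0.0515
finger_force: 0.0
```

Request:
arm_command(steps=[0,0,0,0,0,0,-1,0,0,0,0,0,0,-1,0,0,0,0,0,0,-1,0,0,0,0,0,0,-1,0,0,0,0,0,0,-1,0,0,0,0,0,0,-1,0,0,-0.3,0,0,0,-1,0,0,-0.6,0,0,0,-1,0,0,-1,0,0,0,-1,0,0,-1,0,0,0,-1])

```text
clock: 12.13
tool_pos: [0.4531, 0.2718, 0.0998]
ee_rot: [-0.0, 1.0, -0.0, -0.001]
force: [0.3, 0.6, -1.8]
gripper_width: 0.0348
finger_force: 59.7
```

Request:
arm_command(steps=[-0.328,-0.996,-0.24,0,0,0,-1,-0.328,-0.996,-0.24,0,0,0,-1,-0.328,-0.996,-0.24,0,0,0,-1,-0.328,-0.996,-0.24,0,0,0,-1,-0.328,-0.996,-0.24,0,0,0,-1,-0.328,-0.996,-0.24,0,0,0,-1,-0.328,-0.996,-0.24,0,0,0,-1,-0.328,-0.996,-0.24,0,0,0,-1,-0.328,-0.996,-0.24,0,0,0,-1,-0.328,-0.996,-0.24,0,0,0,-1])

```text
clock: 12.97
tool_pos: [0.5196, 0.072, 0.148]
ee_rot: [-0.0, 1.0, 0.0, 0.0]
force: [0.1, 0.6, -0.7]
gripper_width: 0.0348
finger_force: 59.8
```

Request:
arm_command(steps=[-0.328,-0.996,0,0,0,0,-1,-0.328,-0.996,0,0,0,0,-1,-0.328,-0.996,0,0,0,0,-1,-0.328,-0.996,0,0,0,0,-1,-0.328,-0.996,0,0,0,0,-1,-0.328,-0.996,0,0,0,0,-1,-0.328,-0.996,0,0,0,0,-1,-0.328,-0.996,0,0,0,0,-1,-0.328,-0.996,0,0,0,0,-1,-0.328,-0.996,0,0,0,0,-1])

```text
clock: 13.8
tool_pos: [0.5854, -0.1271, 0.1477]
ee_rot: [-0.0, 1.0, 0.0, 0.0]
force: [-0.6, 0.2, -0.8]
gripper_width: 0.0346
finger_force: 59.8
```

Request:
arm_command(steps=[-0.328,-0.996,0,0,0,0,-1,-0.328,-0.996,0,0,0,0,-1,-0.328,-0.996,0,0,0,0,-1,-0.328,-0.996,0,0,0,0,-1,-0.328,-0.996,0,0,0,0,-1,-0.328,-0.95,0,0,0,0,-1,0,0,0,0,0,0,-1,0,0,0,0,0,0,-1,0,0,0,0,0,0,-1,0,0,0,0,0,0,-1])

```text
clock: 14.63
tool_pos: [0.6245, -0.2439, 0.1475]
ee_rot: [-0.001, 1.0, 0.0, -0.0]
force: [0.3, 0.3, 0.2]
gripper_width: 0.0344
finger_force: 59.9
```

Run:
```python
from rig import r
import cv2,numpy as np
A=r.read_camera("scene")
cv2.imwrite('pics/p2.png',cv2.resize(A['image'][210:350,150:325],(700,560),interpolation=2)[:,:,::-1])
```

```text
(no output)
```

View pics/p2.png

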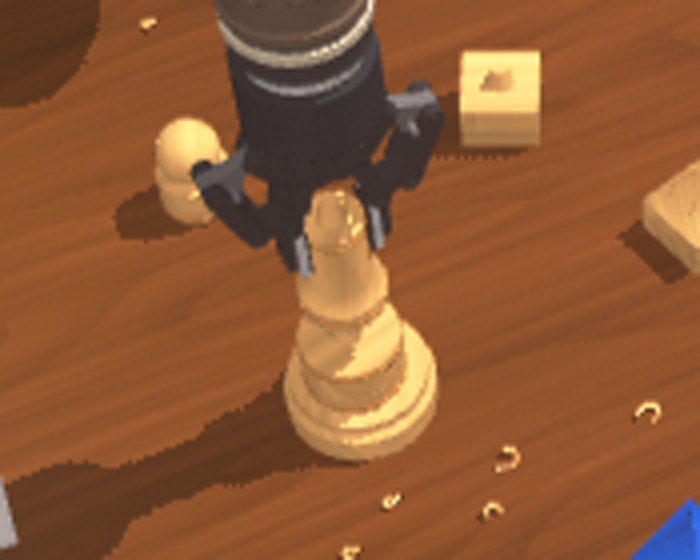

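The baluster hangs upright in the fingers, straight above the drum near crop pixel (340,290). Lowering it now.

Request:
arm_command(steps=[0,-0.09,0.8,0,0,0,-1,0,0,0.4,0,0,0,-1,0,0,0.2,0,0,0,-1,0,0,0.2,0,0,0,-1,0,0,0.15,0,0,0,-1,0,0,0.1,0,0,0,-1,0,0,0,0,0,0,-1,0,0,0,0,0,0,-1,0,0,0,0,0,0,-1,0,0,0,0,0,0,-1])

```text
clock: 15.52
tool_pos: [0.6248, -0.2462, 0.1129]
ee_rot: [-0.001, 1.0, -0.0, 0.001]
force: [-3.9, 2.4, 9.8]
gripper_width: 0.0346
finger_force: 60.6
```

Request:
arm_command(steps=[0,0,0,0,0,0,1,0,0,0,0,0,0,1,0,0,0,0,0,0,1,0,0,-1,0,0,0,1,0,0,-1,0,0,0,1,0,0,-1,0,0,0,1,1,-0.2,0,0,0,0,1,1,-0.2,0,0,0,0,1,1,-0.2,0,0,0,0,1,1,-0.2,0,0,0,0,1])

```text
clock: 16.35
tool_pos: [0.544, -0.2627, 0.17]
ee_rot: [-0.001, 1.0, 0.0, -0.0]
force: [-0.2, -0.6, -0.5]
gripper_width: 0.0858
finger_force: 0.0
```

Request:
arm_command(steps=[1,-0.2,0.8,0,0,0,1,1,-0.2,0.8,0,0,0,1,1,-0.2,0.8,0,0,0,1,1,-0.2,0.8,0,0,0,1,1,-0.2,0.8,0,0,0,1,0.265,-0.04,0,0,0,0,1,0,0,0,0,0,0,1,0,0,0,0,0,0,1,0,0,0,0,0,0,1,0,0,0,0,0,0,1])

```text
clock: 17.18
tool_pos: [0.441, -0.2839, 0.0913]
ee_rot: [-0.001, 1.0, -0.001, 0.001]
force: [-0.5, -0.7, -0.2]
gripper_width: 0.0853
finger_force: 0.0
```

Run:
```python
from rig import r
from fit import *
o=[]
for c,(u,v) in(("top",(380,190)),("scene",(190,220))):
    p=r.read_camera(c); im=cv2.resize(p['image'][v:v+100,u:u+100],(400,400),interpolation=2).copy(); t=np.linspace(0,6.28,60)
    for z,rad in((.146,.018),(.07,.025),(.07,.03)):
        q=proj(p,np.c_[.624+rad*np.cos(t),-.246+rad*np.sin(t),np.full(60,z)])
        cv2.polylines(im,[((q-[u,v]+.5)*4).astype(np.int32)],True,(255,0,0))
    o.append(im)
cv2.imwrite('pics/p3.png',np.hstack(o)[:,:,::-1])
```

```text
(no output)
```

View pics/p3.png

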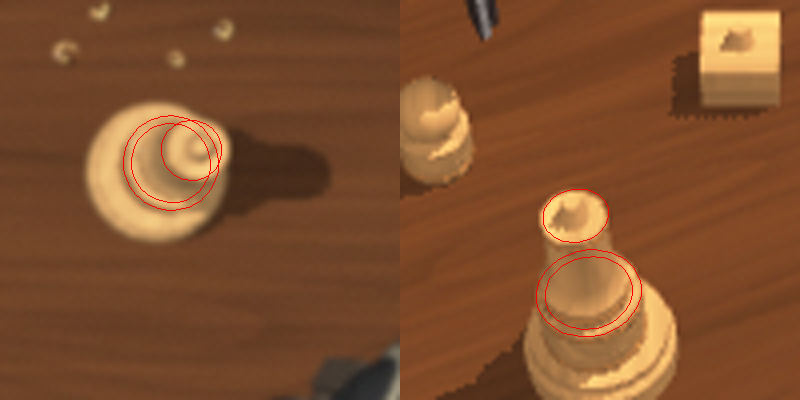

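The neck top at scene-crop (575,215) lies right on its predicted outline, so the baluster is seated and upright. Next, the ball cap.

Request:
arm_command(steps=[0,0,1,0,0,0,1,0,0,1,0,0,0,1,0,0,1,0,0,0,1,0,0,1,0,0,0,1,0,0,0.3,0,0,0,1,0,0,0,0,0,0,-1,0,0,0,0,0,0,-1,0,0,0,0,0,0,-1,0,0,0,0,0,0,-1,0,0,0,0,0,0,-1])

```text
clock: 18.12
tool_pos: [0.4406, -0.2842, 0.0062]
ee_rot: [-0.0, 1.0, -0.001, 0.001]
force: [-0.0, 1.0, 6.6]
gripper_width: 0.0438
finger_force: 61.4
```

Request:
arm_command(steps=[0,0,0,0,0,0,-1,0,0,0,0,0,0,-1,0,0,0,0,0,0,-1,0,0,-0.3,0,0,0,-1,0,0,-0.6,0,0,0,-1,0,0,-1,0,0,0,-1,0,0,-1,0,0,0,-1,0,0,-1,0,0,0,-1,0,0,-1,0,0,0,-1,0,0,-1,0,0,0,-1])

```text
clock: 18.95
tool_pos: [0.4393, -0.2836, 0.1241]
ee_rot: [-0.0, 1.0, -0.0, 0.0]
force: [-0.4, -0.3, -1.3]
gripper_width: 0.044
finger_force: 61.2
```

Request:
arm_command(steps=[-1,0.2,-0.9,0,0,0,-1,-1,0.2,-0.9,0,0,0,-1,-1,0.2,-0.9,0,0,0,-1,-1,0.2,-0.9,0,0,0,-1,-1,0.2,0,0,0,0,-1,-1,0.2,0,0,0,0,-1,-1,0.2,0,0,0,0,-1,-1,0.2,0,0,0,0,-1,-1,0.2,0,0,0,0,-1,-0.25,0.05,0,0,0,0,-1])

```text
clock: 19.78
tool_pos: [0.6266, -0.2457, 0.1941]
ee_rot: [-0.001, 1.0, 0.0, 0.0]
force: [-0.5, 0.1, -1.3]
gripper_width: 0.0436
finger_force: 61.2
```

Request:
arm_command(steps=[0,0,0,0,0,0,-1,0,0,0,0,0,0,-1,0,0,0,0,0,0,-1,0,0,0,0,0,0,-1,0,0,0,0,0,0,-1,0,0,0,0,0,0,-1,0,0,0,0,0,0,-1,0,0,0,0,0,0,-1,0,0,0,0,0,0,-1,0,0,0,0,0,0,-1])

```text
clock: 20.62
tool_pos: [0.6243, -0.2465, 0.1943]
ee_rot: [-0.0, 1.0, 0.0, -0.0]
force: [0.3, 0.0, -0.6]
gripper_width: 0.044
finger_force: 61.2
```

Run:
```python
from rig import r
from fit import *
p=r.read_camera("scene"); u,v=180,180; im=cv2.resize(p['image'][v:v+120,u:u+120],(600,600),interpolation=2).copy(); t=np.linspace(0,6.28,60)
for z,rad in((.191,.023),(.221,.023),(.146,.018)):
    q=proj(p,np.c_[.6245+rad*np.cos(t),-.2465+rad*np.sin(t),np.full(60,z)])
    cv2.polylines(im,[((q-[u,v]+.5)*5).astype(np.int32)],True,(255,0,0))
cv2.imwrite('pics/p4.png',im[:,:,::-1])
```

```text
(no output)
```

View pics/p4.png

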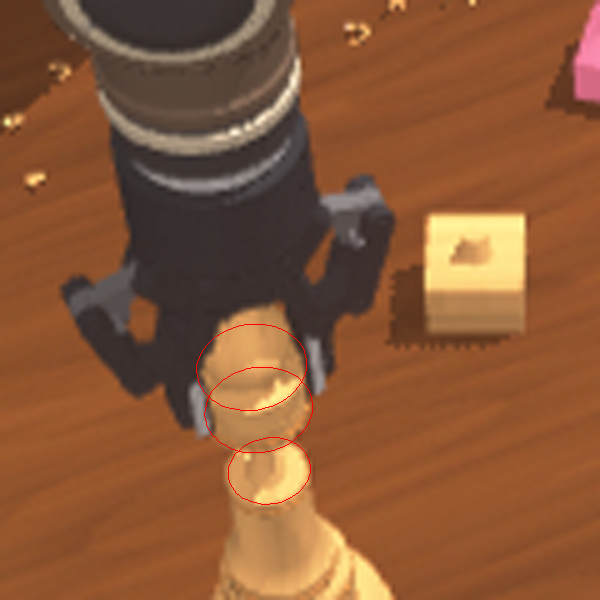

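The cap base lies on its predicted outline at (258,400), straight above the baluster's top. Lowering.

Request:
arm_command(steps=[0,0,0.8,0,0,0,-1,0,0,0.4,0,0,0,-1,0,0,0.3,0,0,0,-1,0,0,0.2,0,0,0,-1,0,0,0.2,0,0,0,-1,0,0,0.15,0,0,0,-1,0,0,0.1,0,0,0,-1,0,0,0,0,0,0,-1,0,0,0,0,0,0,-1,0,0,0,0,0,0,-1])

```text
clock: 21.5
tool_pos: [0.6246, -0.2465, 0.1523]
ee_rot: [-0.0, 1.0, -0.0, 0.001]
force: [-1.3, 1.3, 4.4]
gripper_width: 0.0437
finger_force: 61.6
```

Request:
arm_command(steps=[0,0,0,0,0,0,1,0,0,0,0,0,0,1,0,0,0,0,0,0,1,0,0,-1,0,0,0,1,0,0,-1,0,0,0,1,0,0,-1,0,0,0,1,0,0,-1,0,0,0,1,1,1,0,0,0,0,1,1,1,0,0,0,0,1,1,1,0,0,0,0,1])

```text
clock: 22.33
tool_pos: [0.564, -0.1862, 0.2309]
ee_rot: [-0.0, 1.0, 0.0, -0.0]
force: [-0.1, -0.7, 0.7]
gripper_width: 0.0849
finger_force: 0.0
```

Request:
arm_command(steps=[1,1,0.8,0,0,0,1,1,1,0.8,0,0,0,1,1,1,0.8,0,0,0,1,1,1,0.8,0,0,0,1,1,1,0.8,0,0,0,1,0.08,0.18,0.8,0,0,0,1,0,0,0.5,0,0,1,1,0,0,0.5,0,0,1,1,0,0,0.5,0,0,1,1,0,0,0.5,0,0,1,1])

```text
clock: 23.17
tool_pos: [0.4625, -0.0828, 0.0947]
ee_rot: [0.21, 0.978, -0.0, -0.0]
force: [0.4, -0.3, 0.8]
gripper_width: 0.0852
finger_force: 0.0
```

Run:
```python
from rig import r
from fit import *
A=r.read_camera("scene");B=r.read_camera("top"); s=r.state(); print(s['tool_pos'],R.from_quat(s['ee_rot']).as_matrix()[:,1])
o=[]
for p,u,v,w,obs in((A,170,170,150,0),(B,325,200,130,0)):
    im=cv2.resize(p['image'][v:v+w,u:u+w],(400,400),interpolation=2).copy()
    k=400/w;t=np.linspace(0,6.28,60)
    def pl(P): cv2.polylines(im,[((proj(p,P)-[u,v]+.5)*k).astype(np.int32)],True,(255,0,0))
    pl(np.c_[.6245+.023*np.cos(t),-.2465+.023*np.sin(t),np.full(60,.146)]);pl(np.c_[.6245+.02*np.cos(t),-.2465+.02*np.sin(t),np.full(60,.194)])
    a=np.radians(45-26.5)+np.arange(4)*np.pi/2
    pl(np.c_[.463+.03535*np.cos(a),-.083+.03535*np.sin(a),np.full(4,.034)])
    o.append(im)
cv2.imwrite('pics/p5.png',np.hstack(o)[:,:,::-1])
```

```text
[ 0.46148702 -0.08272386  0.09372629] [ 4.06292911e-01  9.13742594e-01 -7.36149378e-04]
```

View pics/p5.png

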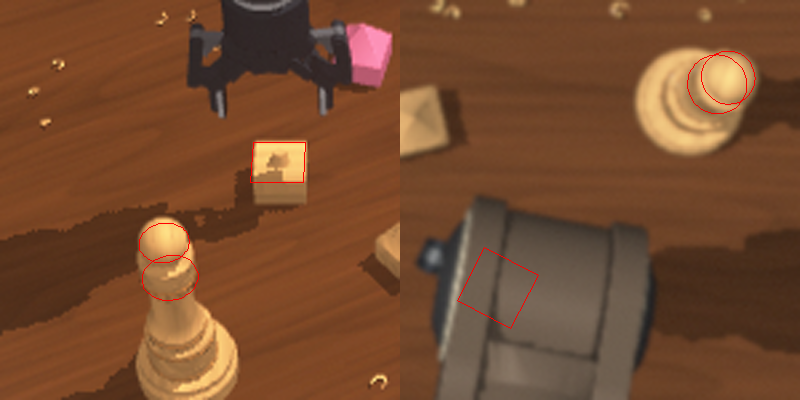

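The ball cap sits upright on the round stack, and the block outline at (280,162) matches. Gripping the block.

Request:
arm_command(steps=[0,0,1,0,0,0.42,1,0,0,1,0,0,0,1,0,0,1,0,0,0,1,0,0,1,0,0,0,1,0,0,0.4,0,0,0,1,0,0,0,0,0,0,-1,0,0,0,0,0,0,-1,0,0,0,0,0,0,-1,0,0,0,0,0,0,-1,0,0,0,0,0,0,-1])

```text
clock: 24.1
tool_pos: [0.4641, -0.0832, 0.009]
ee_rot: [0.229, 0.973, 0.0, 0.002]
force: [-1.0, 0.0, 5.3]
gripper_width: 0.0489
finger_force: 63.2
```

Request:
arm_command(steps=[0,0,0,0,0,0,-1,0,0,0,0,0,0,-1,0,0,0,0,0,0,-1,0,0,-0.3,0,0,0,-1,0,0,-0.6,0,0,0,-1,0,0,-1,0,0,0,-1,0,0,-1,0,0,0,-1,0,0,-1,0,0,-0.5,-1,0,0,-1,0,0,-0.5,-1,0,0,0,0,0,-0.5,-1])

```text
clock: 24.93
tool_pos: [0.4647, -0.0833, 0.1098]
ee_rot: [0.151, 0.989, -0.0, 0.003]
force: [0.8, -0.0, -0.2]
gripper_width: 0.0489
finger_force: 62.6
```

Run:
```python
from rig import r
from fit import *
s=r.state();M=R.from_quat(s['ee_rot']).as_matrix(); print(s['tool_pos'],s['gripper_width'],np.degrees(np.arctan2(M[1,1],M[0,1]))-90)
d=np.array([.6336,.238,s['tool_pos'][2]])-s['tool_pos']; print(M.T@d/.02)
```

```text
[ 0.4646891  -0.08331691  0.1098282 ] 0.04889228047646607 -17.318764526990748
[-3.27990966 17.85160268  0.03316168]
```

Request:
arm_command(steps=[-0.182,0.992,0,0,0,0,-1,-0.182,0.992,0,0,0,0,-1,-0.182,0.992,0,0,0,0,-1,-0.182,0.992,0,0,0,0,-1,-0.182,0.992,0,0,0,0,-1,-0.182,0.992,0,0,0,0,-1,-0.182,0.992,0,0,0,0,-1,-0.182,0.992,0,0,0,0,-1,-0.182,0.992,0,0,0,0,-1,-0.182,0.992,0,0,0,0,-1])

```text
clock: 25.77
tool_pos: [0.5572, 0.0963, 0.1058]
ee_rot: [0.152, 0.988, -0.0, 0.0]
force: [0.1, -0.4, -0.6]
gripper_width: 0.0491
finger_force: 62.6
```

Request:
arm_command(steps=[-0.182,0.992,0,0,0,0,-1,-0.182,0.992,0,0,0,0,-1,-0.182,0.992,0,0,0,0,-1,-0.182,0.992,0,0,0,0,-1,-0.182,0.992,0,0,0,0,-1,-0.182,0.992,0,0,0,0,-1,-0.182,0.992,0,0,0,0,-1,-0.182,0.992,0,0,0,0,-1,0,0,1,0,0,0,-1,0,0,0,0,0,0,-1])

```text
clock: 26.6
tool_pos: [0.6313, 0.2385, 0.0824]
ee_rot: [0.151, 0.989, -0.001, -0.002]
force: [-0.7, 0.7, -2.1]
gripper_width: 0.0487
finger_force: 62.6
```

```bash
cat > ov.py <<'E'
from fit import *
def sqov(p,u,v,w,hh,k,sq,out):
    im=cv2.resize(p['image'][v:v+hh,u:u+w],(w*k,hh*k),interpolation=2).copy()
    for x,y,z,h,yaw in sq:
        a=np.radians(45+yaw)+np.arange(4)*np.pi/2
        q=proj(p,np.c_[x+h*2**.5*np.cos(a),y+h*2**.5*np.sin(a),np.full(4,z)])
        cv2.polylines(im,[((q-[u,v]+.5)*k).astype(np.int32)],True,(255,0,0))
    cv2.imwrite(out,im[:,:,::-1])
E
python3 - <<'E'
from rig import r
from ov import *
s=r.state();M=R.from_quat(s['ee_rot']).as_matrix(); t=s['tool_pos'];print(t)
d=np.array([.6336,.238,t[2]])-t; print(M.T@d/.02)
f=t[2]-.0085
sqov(r.read_camera("scene"),330,150,120,120,5,[(.6336,.238,.03,.039,-17),(t[0]-.001,t[1],f,.025,-17.3),(t[0]-.001,t[1],f+.034,.025,-17.3)],'pics/p6.png')
E
```

```text
[0.63128953 0.23852418 0.08236963]
[-0.11807508  0.0095215  -0.00040172]
```

View pics/p6.png

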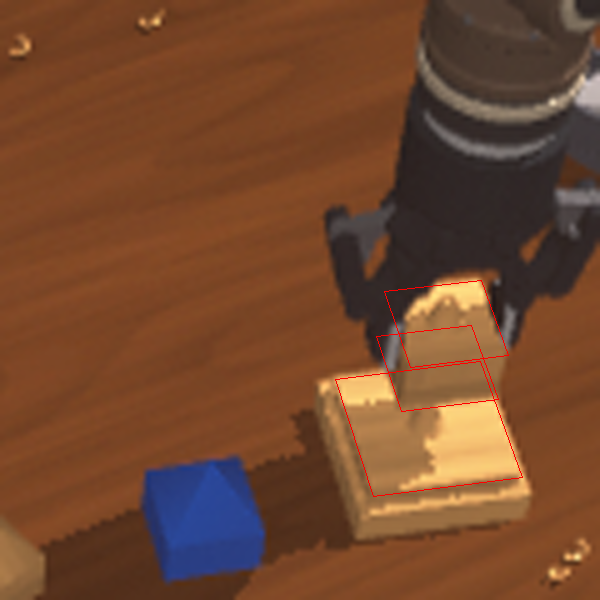

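The block hangs straight above the plinth, with its outline at (445,345) within about 2–3 mm. Lowering.

Request:
arm_command(steps=[-0.12,0,1,0,0,0,-1,0,0,0.5,0,0,0,-1,0,0,0.3,0,0,0,-1,0,0,0.2,0,0,0,-1,0,0,0.15,0,0,0,-1,0,0,0.1,0,0,0,-1,0,0,0,0,0,0,-1,0,0,0,0,0,0,-1,0,0,0,0,0,0,-1,0,0,0,0,0,0,-1])

```text
clock: 27.48
tool_pos: [0.6349, 0.2374, 0.0408]
ee_rot: [0.152, 0.988, 0.0, 0.0]
force: [-0.3, 0.6, -0.7]
gripper_width: 0.0491
finger_force: 62.6
```

Request:
arm_command(steps=[0,0,0.1,0,0,0,-1,0,0,0.1,0,0,0,-1,0,0,0.1,0,0,0,-1,0,0,0,0,0,0,-1,0,0,0,0,0,0,-1,0,0,0,0,0,0,-1,0,0,0,0,0,0,-1,0,0,0,0,0,0,-1,0,0,0,0,0,0,-1,0,0,0,0,0,0,-1])

```text
clock: 28.32
tool_pos: [0.6352, 0.2375, 0.039]
ee_rot: [0.152, 0.988, 0.001, 0.002]
force: [-9.5, -2.8, 23.6]
gripper_width: 0.0488
finger_force: 65.3
```

Request:
arm_command(steps=[0,0,0,0,0,0,1,0,0,0,0,0,0,1,0,0,0,0,0,0,1,0,0,-1,0,0,0,1,0,0,-1,0,0,0,1,0,0,-1,0,0,0,1,0,0,-1,0,0,0,1,-0.17,-1,0,0,0,0,1,-0.17,-1,0,0,0,0,1,-0.17,-1,0,0,0,0,1])

```text
clock: 29.15
tool_pos: [0.6264, 0.1767, 0.114]
ee_rot: [0.151, 0.988, -0.0, -0.0]
force: [0.5, -0.2, -0.7]
gripper_width: 0.0856
finger_force: 0.0
```

Request:
arm_command(steps=[-0.175,-1,0,0,0,0,1,-0.175,-1,0,0,0,0,1,-0.175,-1,0,0,0,0,1,-0.175,-1,0,0,0,0,1,-0.175,-1,0,0,0,0,1,-0.175,-1,0,0,0,0,1,-0.175,-1,0,0,0,0,1,-0.175,-1,0,0,0,0,1,-0.175,-1,0,0,0,0,1,-0.04,-0.22,0,0,0,0,1])

```text
clock: 29.98
tool_pos: [0.6012, -0.0111, 0.1137]
ee_rot: [0.153, 0.988, -0.001, -0.0]
force: [0.3, -1.2, -0.6]
gripper_width: 0.0854
finger_force: 0.0
```

Request:
arm_command(steps=[0,0,0,0,0,-1,1,0,0,0,0,0,-1,1,0,0,0,0,0,-1,1,0,0,0,0,0,-1,1,0,0,0,0,0,-1,1,0,0,0,0,0,-0.35,1,0,0,0.5,0,0,0,1,0,0,0.5,0,0,0,1,0,0,0,0,0,0,1,0,0,0,0,0,0,1])

```text
clock: 30.82
tool_pos: [0.6009, -0.0084, 0.0927]
ee_rot: [-0.127, 0.992, 0.0, -0.001]
force: [0.9, 0.3, 0.3]
gripper_width: 0.0853
finger_force: 0.0
```

Run:
```python
from rig import r
from ov import *
s=r.state();M=R.from_quat(s['ee_rot']).as_matrix(); t=s['tool_pos'];print(t,np.degrees(np.arctan2(M[1,1],M[0,1]))-90)
d=np.array([.603,-.0083,.0])-t; print(M.T@d/.02)
sqov(r.read_camera("scene"),300,200,150,90,5,[(.603,-.0083,.028,.025,14.7),(.6345,.238,.03,.025,-17.),(.6345,.238,.064,.025,-17.),(.6336,.238,.03,.039,-17)],'pics/p7.png')
```

```text
[ 0.60086552 -0.00841257  0.09265254] 14.588237088666986
[-0.11740545 -0.02510304  4.63230405]
```

View pics/p7.png

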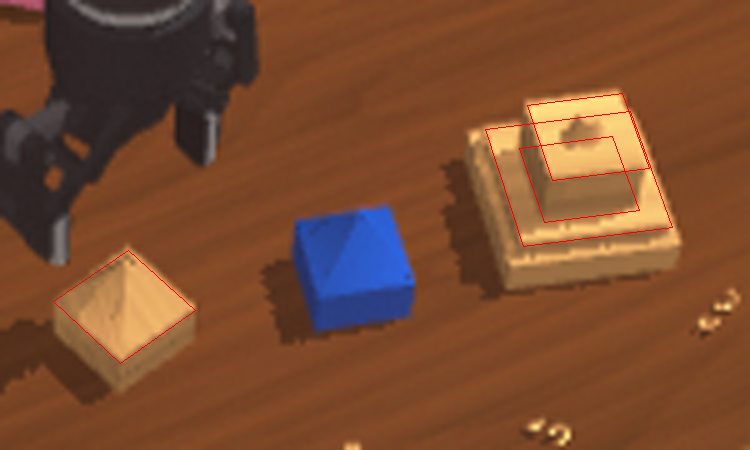

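The block sits level on the square plinth at (588,140), and the pale pyramid at (125,310) matches its outline. Gripping the pyramid.

Request:
arm_command(steps=[-0.12,0,1,0,0,0,1,0,0,1,0,0,0,1,0,0,1,0,0,0,1,0,0,1,0,0,0,1,0,0,0.25,0,0,0,1,0,0,0,0,0,0,-1,0,0,0,0,0,0,-1,0,0,0,0,0,0,-1,0,0,0,0,0,0,-1,0,0,0,0,0,0,-1])

```text
clock: 31.7
tool_pos: [0.6055, -0.008, 0.011]
ee_rot: [-0.127, 0.992, -0.0, 0.002]
force: [-0.2, -0.4, 4.6]
gripper_width: 0.0642
finger_force: 66.0
```

Request:
arm_command(steps=[0,0,0,0,0,0,-1,0,0,0,0,0,0,-1,0,0,0,0,0,0,-1,0,0,-0.3,0,0,0,-1,0,0,-0.6,0,0,0,-1,0,0,-1,0,0,0,-1,0,0,-1,0,0,0,-1,0,0,-1,0,0,0,-1,0,0,-1,0,0,0,-1,0,0,-1,0,0,0,-1])

```text
clock: 32.53
tool_pos: [0.6039, -0.008, 0.1292]
ee_rot: [-0.127, 0.992, -0.0, 0.0]
force: [0.0, -0.4, -0.8]
gripper_width: 0.064
finger_force: 66.1
```

Request:
arm_command(steps=[0,0,0,0,0,1,-1,0,0,0,0,0,1,-1,0,0,0,0,0,1,-1,0,0,0,0,0,1,-1,0,0,0,0,0,1,-1,0,0,0,0,0,0.3,-1,0,0,0,0,0,0,-1,0,0,0,0,0,0,-1,0,0,0,0,0,0,-1,0,0,0,0,0,0,-1])

```text
clock: 33.37
tool_pos: [0.6041, -0.008, 0.1275]
ee_rot: [0.149, 0.989, 0.0, 0.0]
force: [-0.3, -0.4, -1.0]
gripper_width: 0.0641
finger_force: 66.1
```

Run:
```python
from rig import r
from fit import *
s=r.state();M=R.from_quat(s['ee_rot']).as_matrix(); t=s['tool_pos'];print(t,s['gripper_width'],np.degrees(np.arctan2(M[1,1],M[0,1]))-90)
print(M.T@(np.array([.635,.238,.13])-t)/.02)
```

```text
[ 0.60411159 -0.00798725  0.12751856] 0.06409879307366806 -17.137611378177738
[ 2.14837346 12.20836481 -0.12357463]
```

Width 64 mm is not right for a 50 mm piece, so I'll look.

Run:
```python
from rig import r
from ov import *
sqov(r.read_camera("scene"),270,150,130,130,4,[],'pics/p8.png')
```

```text
(no output)
```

View pics/p8.png

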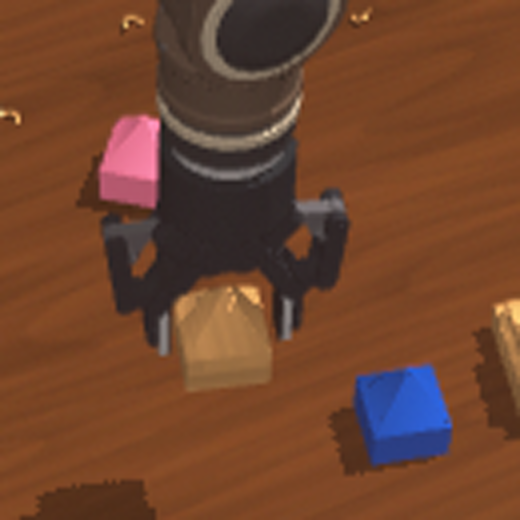

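The pyramid is held level and square to the pads, with an odd visible gap of about 7 mm on each side at (170,340) and (285,310). It lifts securely, so I'll go on and check again above the block.

Request:
arm_command(steps=[0.165,0.94,0,0,0,0,-1,0.165,0.94,0,0,0,0,-1,0.165,0.94,0,0,0,0,-1,0.165,0.94,0,0,0,0,-1,0.165,0.94,0,0,0,0,-1,0.165,0.94,0,0,0,0,-1,0.165,0.94,0,0,0,0,-1,0.165,0.94,0,0,0,0,-1,0.165,0.94,0,0,0,0,-1,0.165,0.94,0,0,0,0,-1])

```text
clock: 34.25
tool_pos: [0.6281, 0.1823, 0.1273]
ee_rot: [0.149, 0.989, -0.0, -0.0]
force: [-0.1, 0.0, -1.0]
gripper_width: 0.0644
finger_force: 66.1
```

Request:
arm_command(steps=[0.165,0.94,0,0,0,0,-1,0.165,0.94,0,0,0,0,-1,0.165,0.94,0,0,0,0,-1,0,0,0.8,0,0,0,-1,0,0,0,0,0,0,-1,0,0,0,0,0,0,-1,0,0,0,0,0,0,-1,0,0,0,0,0,0,-1,0,0,0,0,0,0,-1,0,0,0,0,0,0,-1])

```text
clock: 35.08
tool_pos: [0.6357, 0.2377, 0.112]
ee_rot: [0.15, 0.989, 0.0, 0.0]
force: [0.2, -1.0, -1.3]
gripper_width: 0.0643
finger_force: 66.1
```

Run:
```python
from rig import r
from ov import *
s=r.state();M=R.from_quat(s['ee_rot']).as_matrix(); t=s['tool_pos'];print(t,s['gripper_width'])
print(M.T@(np.array([.635,.238,t[2]])-t)/.02)
f=t[2]-.0095
sqov(r.read_camera("scene"),360,150,100,110,5,[(.6345,.238,.064,.025,-17.),(t[0],t[1],f,.025,-17.),(t[0],t[1],f+.028,.025,-17)],'pics/p9.png')
```

```text
[0.63566315 0.23774317 0.11203853] 0.06432369316650892
[ 3.54729290e-02  2.45158496e-03 -2.58190301e-05]
```

View pics/p9.png

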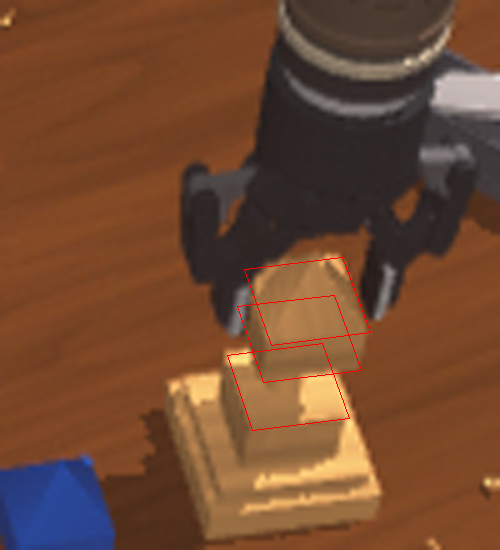

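The pyramid hangs over the block with its outline at (305,330) close to the prediction. Lowering.

Request:
arm_command(steps=[0,0,0.8,0,0,0,-1,0,0,0.4,0,0,0,-1,0,0,0.2,0,0,0,-1,0,0,0.2,0,0,0,-1,0,0,0.15,0,0,0,-1,0,0,0.1,0,0,0,-1,0,0,0,0,0,0,-1,0,0,0,0,0,0,-1,0,0,0,0,0,0,-1,0,0,0,0,0,0,-1])

```text
clock: 35.97
tool_pos: [0.6356, 0.2382, 0.075]
ee_rot: [0.149, 0.989, 0.0, 0.0]
force: [-1.9, -0.3, 5.9]
gripper_width: 0.0639
finger_force: 66.4
```

Request:
arm_command(steps=[0,0,0,0,0,0,1,0,0,0,0,0,0,1,0,0,0,0,0,0,1,0,0,-1,0,0,0,1,0,0,-1,0,0,0,1,0,0,-1,0,0,0,1,0,0,-1,0,0,0,1,0,0,-1,0,0,0,1,1,0,-1,0,0,0,1,1,0,0,0,0,0,1])

```text
clock: 36.8
tool_pos: [0.5988, 0.2504, 0.1982]
ee_rot: [0.15, 0.989, 0.002, 0.002]
force: [0.1, 0.4, 0.7]
gripper_width: 0.0855
finger_force: 0.0
```

Request:
arm_command(steps=[1,0,0,0,0,0,1,1,0,0,0,0,0,1,1,0,0,0,0,0,1,1,0,0,0,0,0,1,1,0,0,0,0,0,1,1,0,0,0,0,0,1,1,0,0,0,0,0,1,1,0,0,0,0,0,1,0,0,0,0,0,0,1,0,0,0,0,0,0,1])

```text
clock: 37.63
tool_pos: [0.4438, 0.2976, 0.1945]
ee_rot: [0.149, 0.989, 0.0, 0.0]
force: [-0.3, -0.4, 0.8]
gripper_width: 0.0856
finger_force: 0.0
```

Run:
```python
from rig import r
from ov import *
p=r.read_camera("scene")
sqov(p,375,200,75,75,5,[(.6345,.238,.064,.025,-17.),(.6345,.238,.092,.025,-17),(.6345,.238,.124,.0005,-17)],'pics/a.png')
sqov(p,195,215,75,125,5,[(.6345,-.2465,.214,.001,0)],'pics/b.png')
q=r.read_camera("top"); sqov(q,200,190,75,75,5,[(.6345,.238,.092,.025,-17)],'pics/c.png')
a,b,c=[cv2.imread(f'pics/{k}.png') for k in 'abc']
im=np.zeros((600,800,3),np.uint8); im[:300,:375]=a[:300]; im[300:600,:375]=c[:300]; im[:600,400:775]=b[:600]; cv2.imwrite('pics/p10.png',im)
```

```text
(no output)
```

View pics/p10.png

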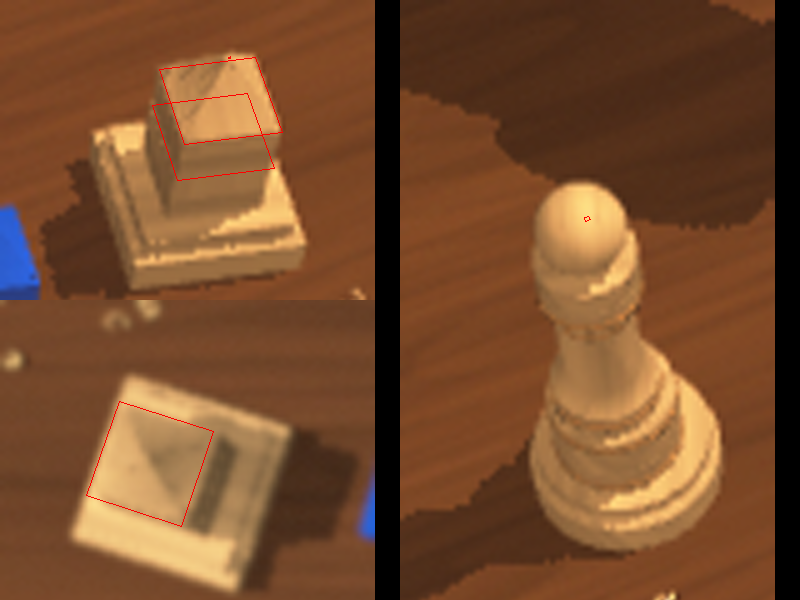

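Both stacks stand straight: the pyramid cap lies on its predicted seated outline at (220,100), and the ball cap tops the round stack at (585,225). Handing in.

```bash
python3 -c "
from rig import r
print(r.close_job())"
```

```text
the job is handed in; nothing more can be done
None
```

I built both finials and handed the job in at about 38 s, with every piece seated and upright in the last pictures; the hand-in gave no verdict. The gripper read 64 mm on the 50 mm pyramid cap, which I couldn't explain, though the cap lay on its seated outline afterwards.

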